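Ease a violin mould off the set-up board with a wedge and hold it

ROBOT

A 7-joint arm with a two-finger parallel gripper is mounted at the origin on the work surface. World frame = base frame: x ahead of the robot, y to its left, z up, the work surface at z = 0. Lengths are in m, angles in rad, forces in N, time in s.
With the tool pointing down it reaches from about 0.425 to 0.95 m from the base axis. Payload 4.7 kg.
Tool frame: the origin (TCP) lies at the very end of the fingers, on their centre line; the grasp point (between the pads) lies 19 mm behind it (arm.grip_point_offset is the distance from the TCP to the grasp point, in m); z points along the fingers, y is the line along which they close (so a half turn about z gives the same grasp; the last joint's range is limited). The gripper opens to 87 mm and grips with 3 to 60 N. Pads are 19 mm wide; open, the fingers measure 117 mm over their backs; the gripper's body (75 mm by 190 mm) begins 51 mm behind the grasp point.
Start: joints at [1.074, 0.469, -0.049, 1.532, 0.024, 1.141, -0.082], TCP at [0.304, -0.602, 0.223] pointing down, gripper open.
Joint ranges: [-2.59, 2.59], [-0.33, 1.99], [-1.39, 1.29], [0.1, 2.45], [-1.04, 4.18], [0.21, 1.99], [-2.66, 2.66]. Speed limits (rad/s): [2.57, 2.57, 3.14, 3.14, 3.14, 3.14, 3.14].

INTERFACE

Orientations are given as a unit quaternion [w, x, y, z].
In Python, from rig import arm gives the robot as it stands.
- The arm moves only by the shell command python3 -m creep 'ROWS' [FORCE]. ROWS is JSON, a list of rows, each an object with "travel": the shift along the tool's x, y, z in cm, a list of three; "rot": the turn, a rotation vector about the tool's x, y, z in units of 6 degrees (1.0 is 6 degrees), a list of three; "jaw": the finger opening in cm, from 0 to 8.7. In form: [{"travel": [tx, ty, tz], "rot": [rx, ry, rz], "jaw": jaw}, ...]. A call has 1 to 20 rows; each row shifts and turns the commanded pose from where the row before left it, along the tool's axes as they then stand; what a row does not reach is not made up. A row lasts 1/10 s, in which the tool goes at most 50 mm and 8.59 degrees, less where a joint would pass 70% of its speed; a pose out of reach is approached as far as the arm can. A call with a gripper value outside its range is refused whole. The fingers move at their own pace and stop on an object; FORCE is the grip in N (left out, the last holds). Time passes only in rows, so rows that do not move let the fingers close. It gives the time, the measured TCP pose, the force, the opening and the grip force at its end, in the units of the state.
- arm.read_state(): the state, without advancing time (a new reading comes with each control period).
- arm.get_image(name): name is "scene" or "top" or "wrist"; returns a dict with "frame" (384x512x3 uint8, blue, green, red), "K" (3x3 intrinsics, pixels), "view" (4x4, takes a point from world to camera coordinates). Camera axes: x right, y down, z forward; pixel columns grow to the right and rows downward; lengths in m; the calibration is good to about 2 mm. The wrist camera is an equidistant fisheye: a pixel r from the principal point sees the ray r / f radians off the axis. A picture is of the moment at which its call begins. There is no depth.
- arm.close_job(): hands the job in; it is judged then, once.
Trained networks look in the newest picture that a camera, given by its name, has taken for a name from the list of things; names that differ only in an ending like _2 or _b are one class to them, and where a whole thing is asked for, a point or a joint stands for the part that bears it (a point fixed in the world has none). Each returns a list of dicts, best first, with "conf" (0 to 1); they miss things now and then, are a little off and sometimes report something else, mostly with a low value. They report only what shows in the picture. A call takes as long as a camera call. They do not tell look-alikes from the thing itself.
- arm.outline_of(camera, name): "region" (384x512 bool, what is visible of it).
- arm.mark_of(camera, name): "location" ([x, y, z] in m, in the coordinates of the camera as it stood for that picture, good to about 4 mm: a listed point, or the origin of a listed thing).
The state is a dict: "t": time; "joint_pos": joint angles; "qvel": joint speeds; "effort": joint torques, N m; "eef_pos": TCP position; "ee_rot": TCP orientation; "contact_force": force on the tool from outside, world axes, zero at the start; "moment": the same for the moment, N m; "width": finger opening in m; "grip_force": force on a finger pad.
Only numpy, scipy, OpenCV 4.12 (cv2) and the standard library are available. Lean on these libraries where they do the work, as an engineer would, in place of code of your own. Each camera call takes 0.05 s, during which the arm holds its last target. There are 200 camera calls.

TASK

Take the tapered wooden wedge off the bench, lay it flat on the set-up board and push its thin end straight in under the open end of the violin mould, in the middle of the notch, until the two corner blocks nearest that end just lift off: a gap of about 3 mm under each, enough to draw a strip of sandpaper through, with the mould's far end still down on the board against the stop. Touch the mould only with the wedge, never jack it up high, and leave the other things on the bench where they lie. The job ends holding: finish with the wedge still gripped, flat on the board and carrying the raised mould.

Things in the scene. Friction and masses are not known exactly. Their poses are not given: they have to be found in the camera images.
- wedge: the wedge: pale hardwood, 140 mm long, 28 mm wide, flat underside, top sloping evenly from 28 mm high at the thick end to 4 mm at the thin end (about 1 in 6); 50 g. It starts on the bench, lying on its flat underside. Origin at the middle of the underside; x points along it to the thin end, z up.
- wedge_tip (a point): middle of the lower edge of the wedge's thin end, 70 mm from its origin along its x.
- wedge_heel (a point): point inside the wedge near the thick end where it can be gripped across its 28 mm width: 45 mm from the origin towards the thick end, 12 mm above the underside (the wedge is about 24 mm high there).
- board: set-up board fixed on the bench: flat brown board 520 x 250 mm, top 18 mm above the bench, with a wooden stop, 25 mm wide and 30 mm high, across its far end. Origin at the middle of its underside; x runs along it from the open end (x = -260 mm) to the stop (inner face at +235 mm), z up. The wedge is pushed along this x.
- board_end (a point): middle of the upper edge of the board's open end, on its top surface.
- mould: loose violin mould, ~0.5 kg: violin-shaped plate 14 mm thick, 345 x 198 mm, standing on five glued-in blocks 34 mm high (neck end and four corners), plate underside 10 mm above the board. The wide tail end has no block, only a notch 50 mm wide, 16 mm deep, and faces the board's open end; the neck end is at the stop. Origin: mid of tail end, level with the blocks' undersides; x to the neck, z up.
- tail_edge (a point): middle of the plate's lower edge at the bottom of the tail notch, 16 mm from the mould's origin along x, 10 mm above the blocks' undersides. The wedge's slope meets it when the tip is about 35 mm past it. The mould pivots on the neck block: raising this edge 4 mm raises the two tail-side corner blocks about 2.7 mm.
- foot_left (a point): middle of the underside of the tail-side corner block on the mould's +y side (block 24 x 24 mm, 77 mm off the middle line); it starts at the height of the board's top.
- foot_right (a point): the same for the block on the -y side.
- neck_foot (a point): lower outer edge, in the middle, of the neck block (52 mm wide), against the stop.
- spacer: parallel strip of the same pale hardwood, 140 x 28 x 14 mm, the same thickness all along (no taper: not the wedge). Bystander. Origin at the centre of its underside.
- endblock: spruce block blank, 50 x 36 x 20 mm. Bystander. Origin at the centre of its underside.
- sandblock: cork sanding block, 70 x 36 x 26 mm, lying on the set-up board near one corner of its open end, about 100 mm to the side of the board's middle line. Bystander. Origin at the centre of its underside.
- fingerplane: small brass finger plane, 50 x 20 x 15 mm. Bystander. Origin at the centre of its underside.
- spoolclamp: spool clamp standing upright: two wooden discs 34 mm across on a 6 mm steel rod, 117 mm tall. Bystander. Origin at the centre of its underside.
- saw: folding saw, handle 125 x 26 x 18 mm, blade 150 mm long. Bystander. Origin on its underside near the pivot.
- chisel: chisel with a round wooden handle 20 mm thick, 215 mm long. Bystander. Origin near the ferrule, on its underside.
There are look-alikes about, which are no part of the job. What is shaped like the wedge but pink or purple is not meant.

How it is judged:
By the outcome, as a careful person would: the job done as asked, in the order asked, and still so for the second after the job is handed in, while the arm keeps its last pose, push and grip.
It also fails if it takes over 48 s, if anything falls off the work surface, if the arm or the gripper's body presses on something with over 40 N, if the wrist force passes 120 N, or if a joint passes its speed limit or range.

## Working session

There is one attempt and no reset: what is moved stays moved. The work goes in short steps, Python scripts to look and compute and a shell command to move; the robot and the scene stay as the last step left them, time stands still between calls to the robot, and variables do not carry over. Pictures are saved under pics/ and viewed, at most 10 in all, crops included, and the job is handed in when it is done.

```bash
mkdir -p pics
cat > h.py <<'E'
import numpy as np,cv2
from rig import arm
from scipy.spatial.transform import Rotation as R
def world(cam,im,name,n=3):
    V=np.linalg.inv(im['view']); o=[]
    for d in arm.mark_of(cam,name)[:n]:
        p=V@np.r_[d['location'],1]; o.append((round(d['conf'],2),np.round(p[:3],4).tolist()))
    return o
def tool():
    s=arm.read_state(); q=s['ee_rot']; return s,R.from_quat([q[1],q[2],q[3],q[0]])
E
python3 - <<'E'
from h import *
s,r=tool(); print(s); print(r.as_matrix().round(3))
for c in ['top','scene']:
    im=arm.get_image(c); cv2.imwrite(f'pics/{c}0.png',im['frame'])
    for n in ['wedge','wedge_tip','wedge_heel','board','board_end','tail_edge','mould','foot_left','foot_right','neck_foot','spacer','sandblock']:
        print(c,n,world(c,im,n))
E
```

```text
{'t': 0.0, 'joint_pos': array([ 1.07409711,  0.46943132, -0.04858175,  1.53370745,  0.02411316,
        1.14098875, -0.0823296 ]), 'qvel': array([ 0.00123794,  0.0006588 ,  0.00031373, -0.00186213,  0.00169906,
        0.00035811, -0.00111168]), 'effort': array([-1.94648528e-04, -5.07974982e+01, -8.04351876e-02, -2.36159098e+01,
       -6.11011265e-02,  3.79180640e-02,  1.96891096e-04]), 'eef_pos': array([ 0.3040984 , -0.60194051,  0.2215005 ]), 'ee_rot': array([-9.36436763e-04,  9.72769966e-01,  2.31770669e-01, -2.69313018e-04]), 'contact_force': array([-0.49692704,  0.19493664, -0.05031067]), 'moment': array([0.00014779, 0.03559985, 0.00139556]), 'grip_force': 0.0, 'width': 0.08679290369462866}
[[ 0.893  0.451 -0.001]
 [ 0.451 -0.893  0.002]
 [-0.    -0.002 -1.   ]]
top wedge [(0.59, [0.6694, -0.4556, -0.0028]), (0.58, [0.1909, -0.2827, -0.0008]), (0.57, [0.5218, -0.4354, 0.0043])]
top wedge_tip [(0.73, [0.4988, -0.3717, -0.0001]), (0.6, [0.2337, -0.2219, 0.0022]), (0.58, [0.4033, 0.0138, 0.0007])]
top wedge_heel [(0.9, [0.6245, -0.4439, 0.0132]), (0.84, [0.5317, -0.4812, 0.014]), 
[... 683 characters left out ...]
 0.0118]), (0.9, [0.627, -0.4409, 0.0141]), (0.69, [0.1659, -0.321, 0.0119])]
scene board [(0.8, [0.6124, 0.1574, 0.0007]), (0.41, [0.6198, 0.0613, 0.0271])]
scene board_end [(0.82, [0.6446, -0.0972, 0.0177])]
scene tail_edge [(0.73, [0.6232, 0.065, 0.0259]), (0.68, [0.497, -0.3782, -0.0003]), (0.66, [0.7437, -0.2258, 0.003])]
scene mould [(0.87, [0.6217, 0.0504, 0.0184])]
scene foot_left [(0.64, [0.5275, 0.1679, 0.0189]), (0.16, [0.5234, -0.4396, -0.0013])]
scene foot_right [(0.95, [0.6816, 0.1873, 0.0224])]
scene neck_foot [(0.92, [0.5774, 0.3908, 0.0179])]
scene spacer [(0.96, [0.4365, -0.2542, -0.0003])]
scene sandblock [(0.78, [0.5398, -0.0456, 0.0197]), (0.45, [0.5816, 0.3918, 0.018])]
```

View pics/top0.png

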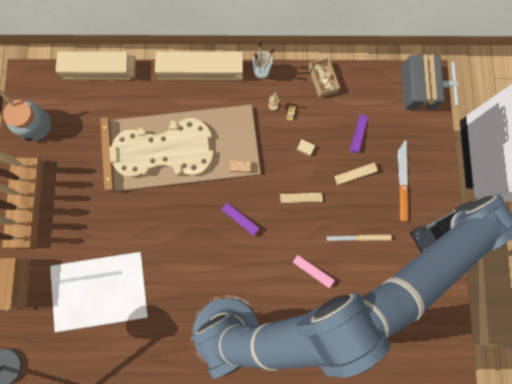

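View pics/scene0.png

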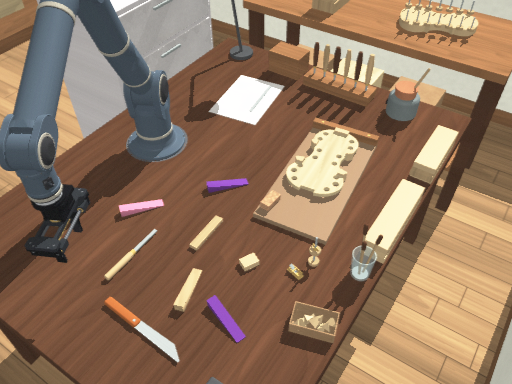

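The top view shows two pale strips, at pixels (356,173) and (301,197). The networks put the wedge at the first, with its heel at (0.532,-0.481) and its tip at (0.499,-0.372), and the spacer at the second. The purple and pink wedges are decoys. The mould's tail is near (212,150) and faces the board's open end at (258,145). I'll move above the wedge heel and look from close by.

```bash
python3 -m creep '[{"travel":[3.2,0,0],"rot":[0,0,0],"jaw":8.7},{"travel":[3.2,0,0],"rot":[0,0,0],"jaw":8.7},{"travel":[3.2,0,0],"rot":[0,0,0],"jaw":8.7},{"travel":[3.2,0,0],"rot":[0,0,0],"jaw":8.7},{"travel":[3.2,-0.5,0],"rot":[0,0,0],"jaw":8.7},{"travel":[3.2,0,0],"rot":[0,0,0],"jaw":8.7},{"travel":[3.2,0,0],"rot":[0,0,0],"jaw":8.7},{"travel":[3.2,0,0],"rot":[0,0,0],"jaw":8.7},{"travel":[0,0,0],"rot":[0,0,-1.33],"jaw":8.7},{"travel":[0,0,0],"rot":[0,0,-1.33],"jaw":8.7},{"travel":[0,0,0],"rot":[0,0,-1.33],"jaw":8.7},{"travel":[0,0,0],"rot":[0,0,-1.33],"jaw":8.7},{"travel":[0,0,0],"rot":[0,0,-1.33],"jaw":8.7},{"travel":[0,0,0],"rot":[0,0,-1.33],"jaw":8.7},{"travel":[0,0,0],"rot":[0,0,-1.33],"jaw":8.7},{"travel":[0,0,0],"rot":[0,0,-1.33],"jaw":8.7},{"travel":[0,0,0],"rot":[0,0,-1.33],"jaw":8.7},{"travel":[0,0,0],"rot":[0,0,-1.33],"jaw":8.7}]'
python3 - <<'E'
from h import *
s,r=tool(); print(s['t'],s['eef_pos'],s['joint_pos'].round(2)); print(r.as_matrix().round(3))
c='wrist'; im=arm.get_image(c); cv2.imwrite('pics/w1.png',im['frame'])
for n in ['wedge','wedge_tip','wedge_heel','spacer','spoolclamp']: print(n,world(c,im,n))
im=arm.get_image('scene')
print(world('scene',im,'spoolclamp'),world('scene',im,'wedge'))
E
```

```text
t: 3.1
eef_pos: [0.5306, -0.4827, 0.2225]
ee_rot: [0.0, 0.595, 0.803, -0.0]
contact_force: [0.5, -0.5, -0.6]
width: 0.087
grip_force: 0.0
3.1 [ 0.53057112 -0.48267565  0.22252921] [ 0.93  0.57 -0.4   1.4   0.23  1.21  0.8 ]
[[-0.291  0.957 -0.   ]
 [ 0.957  0.291 -0.   ]
 [-0.    -0.    -1.   ]]
wedge [(0.91, [0.6649, -0.4599, 0.0012]), (0.81, [0.5188, -0.4417, -0.0025])]
wedge_tip [(0.75, [0.4968, -0.3754, 0.0021]), (0.56, [0.7317, -0.4811, -0.0001])]
wedge_heel [(0.77, [0.1637, -0.3219, 0.0091]), (0.67, [0.5343, -0.4836, 0.0165]), (0.67, [0.6189, -0.4466, 0.0093])]
spacer []
spoolclamp [(0.71, [0.7684, -0.1624, -0.0023])]
[(0.62, [0.7697, -0.1605, 0.0054]), (0.48, [0.6807, 0.1882, 0.0226])] [(0.95, [0.6666, -0.457, 0.0021]), (0.66, [0.3645, -0.0422, 0.0042]), (0.61, [0.1955, -0.2849, 0.0016])]
```

View pics/w1.png

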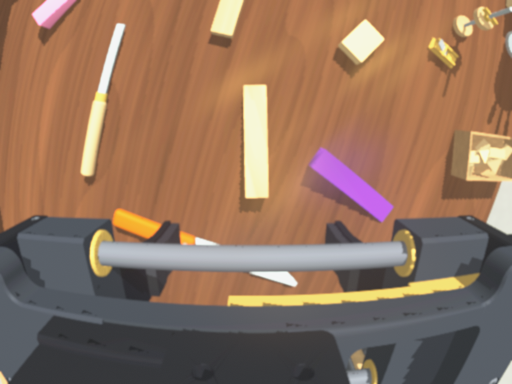

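The wrist view shows the pale wedge upright in the middle, with its thick end at (257,197) and thin end at (255,86). Nothing lies where the fingers will come down: the purple wedge is to the right and the saw is behind. I'll go down now.

```bash
python3 -m creep '[{"travel":[0,0.2,3.5],"rot":[0,0,0],"jaw":6},{"travel":[0,0,3.5],"rot":[0,0,0],"jaw":6},{"travel":[0,0,3.5],"rot":[0,0,0],"jaw":6},{"travel":[0,0,3.5],"rot":[0,0,0],"jaw":6},{"travel":[0,0,3.5],"rot":[0,0,0],"jaw":6},{"travel":[0,0,2.5],"rot":[0,0,0],"jaw":6},{"travel":[0,0,1.2],"rot":[0,0,0],"jaw":6},{"travel":[0,0,0.6],"rot":[0,0,0],"jaw":6},{"travel":[0,0,0],"rot":[0,0,0],"jaw":6}]'
python3 - <<'E'
from h import *
c='wrist'; im=arm.get_image(c); cv2.imwrite('pics/w2.png',im['frame'])
for n in ['wedge','wedge_tip','wedge_heel']: print(n,world(c,im,n,2))
E
```

```text
t: 4.45
eef_pos: [0.5329, -0.4821, 0.0047]
ee_rot: [0.0, 0.598, 0.802, 0.0]
contact_force: [-0.7, -0.3, 0.2]
width: 0.0604
grip_force: 0.0
wedge [(0.91, [0.5221, -0.4406, -0.0054])]
wedge_tip [(0.97, [0.4972, -0.3745, 0.0023])]
wedge_heel [(0.93, [0.6237, -0.4439, 0.0119]), (0.68, [0.5298, -0.4839, 0.0159])]
```

View pics/w2.png

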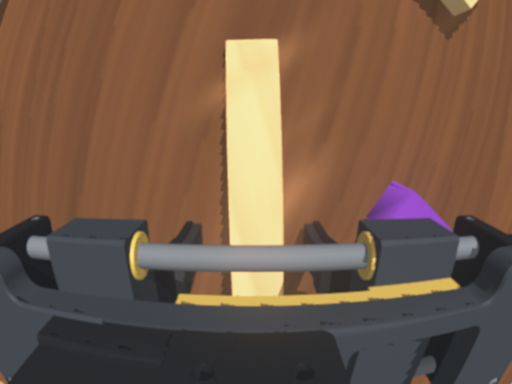

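The wedge runs from (252,40) to (257,295), between the fingers at x≈185 and 320. I'll close the jaw, then lift.

```bash
python3 -m creep '[{"travel":[0,0,0.1],"rot":[0,0,0],"jaw":3},{"travel":[0,0,0],"rot":[0,0,0],"jaw":2},{"travel":[0,0,0],"rot":[0,0,0],"jaw":2},{"travel":[0,0,0],"rot":[0,0,0],"jaw":2},{"travel":[0,0,0],"rot":[0,0,0],"jaw":2},{"travel":[0,0,0],"rot":[0,0,0],"jaw":2}]' 40
python3 - <<'E'
from h import *
c='wrist'; im=arm.get_image(c); s,r=tool(); print(s['eef_pos'],r.as_matrix()[:,0])
for n in ['wedge','wedge_tip']: print(n,world(c,im,n,2))
g=cv2.cvtColor(im['frame'],cv2.COLOR_BGR2HSV); d=arm.outline_of(c,'wedge')
print([(x['conf'],np.argwhere(x['region']).min(0),np.argwhere(x['region']).max(0)) for x in d])
# strip edges on two rows via brightness
for row in (60,120,180,210):
    k=np.where(im['frame'][row,180:330,0]>100)[0]+180; print(row,k.min() if len(k) else None,k.max() if len(k) else None)
E
```

```text
t: 5.25
eef_pos: [0.5327, -0.482, 0.0036]
ee_rot: [0.0, 0.598, 0.802, 0.0]
contact_force: [0.1, -0.1, -0.5]
width: 0.0276
grip_force: 40.0
[ 0.5327061  -0.48196662  0.00361914] [-2.85839750e-01  9.58277428e-01 -9.58891770e-05]
wedge [(0.79, [0.5193, -0.4395, -0.0026]), (0.79, [0.6616, -0.4575, 0.0021])]
wedge_tip [(0.84, [0.4948, -0.3766, 0.0014])]
[(0.7, array([182, 369]), array([276, 452])), (0.67, array([ 38, 224]), array([296, 280]))]
60 226 279
120 225 280
180 225 280
210 225 280
```

```bash
python3 -m creep '[{"travel":[0,0,-1],"rot":[0,0,0],"jaw":2},{"travel":[0,0,-3],"rot":[0,0,0],"jaw":2},{"travel":[0,0,-3.5],"rot":[0,0,0.44],"jaw":2},{"travel":[0,0,-3.5],"rot":[0,0,0.5],"jaw":2},{"travel":[0,0,-3.5],"rot":[0,0,0.5],"jaw":2},{"travel":[2.3,1,0],"rot":[0,0,0],"jaw":2},{"travel":[3,1.3,0],"rot":[0,0,0],"jaw":2},{"travel":[3,1.3,0],"rot":[0,0,0],"jaw":2},{"travel":[3,1.3,0],"rot":[0,0,0],"jaw":2},{"travel":[3,1.3,0],"rot":[0,0,0],"jaw":2},{"travel":[3,1.3,0],"rot":[0,0,0],"jaw":2},{"travel":[3,1.3,0],"rot":[0,0,0],"jaw":2},{"travel":[3,1.3,0],"rot":[0,0,0],"jaw":2},{"travel":[3,1.3,0],"rot":[0,0,0],"jaw":2},{"travel":[3,1.3,0],"rot":[0,0,0],"jaw":2},{"travel":[3,1.3,0],"rot":[0,0,0],"jaw":2},{"travel":[3,1.3,0],"rot":[0,0,0],"jaw":2},{"travel":[3,1.1,0],"rot":[0,0,0],"jaw":2},{"travel":[0,0,0],"rot":[0,0,0],"jaw":2}]'
python3 - <<'E'
from h import *
s,r=tool(); print(s['eef_pos'],r.as_matrix()[:,0].round(4))
for c in ['wrist','scene']:
    im=arm.get_image(c); cv2.imwrite(f'pics/{c}3.png',im['frame'])
    for n in ['wedge_tip','board_end','tail_edge','mould','neck_foot','foot_left','foot_right','sandblock']: print(c,n,world(c,im,n,2))
E
```

```text
t: 7.35
eef_pos: [0.6428, -0.0725, 0.1497]
ee_rot: [-0.001, 0.653, 0.757, 0.002]
contact_force: [0.5, 0.2, -0.4]
width: 0.0276
grip_force: 40.0
[ 0.64281884 -0.07250942  0.1496925 ] [-0.1473  0.9891  0.0038]
wrist wedge_tip [(0.77, [0.6191, 0.0389, 0.1499]), (0.57, [0.4125, 0.0127, -0.0013])]
wrist board_end []
wrist tail_edge [(0.95, [0.6165, 0.0613, 0.0245])]
wrist mould [(0.39, [0.543, -0.046, 0.016])]
wrist neck_foot [(0.42, [0.6177, 0.0661, 0.0247])]
wrist foot_left []
wrist foot_right [(0.27, [0.6365, -0.0283, 0.1405])]
wrist sandblock [(0.92, [0.5412, -0.0456, 0.0188])]
scene wedge_tip [(0.78, [0.4095, 0.0113, 0.0019]), (0.74, [0.2309, -0.2313, 0.0018])]
scene board_end [(0.68, [0.6437, -0.0993, 0.0174]), (0.43, [0.5356, -0.0479, 0.0207])]
scene tail_edge [(0.79, [0.621, 0.065, 0.0286]), (0.26, [0.6368, -0.0376, 0.1442])]
scene mould [(0.6, [0.6089, -0.2722, 0.0014]), (0.57, [0.6207, 0.049, 0.0176])]
scene neck_foot []
scene foot_left [(0.74, [0.5804, 0.3925, 0.016]), (0.59, [0.5297, 0.1673, 0.0179])]
scene foot_right [(0.68, [0.6819, 0.1862, 0.0201]), (0.44, [0.6206, 0.0511, 0.019])]
scene sandblock [(0.64, [0.5381, -0.047, 0.0256])]
```

View pics/wrist3.png

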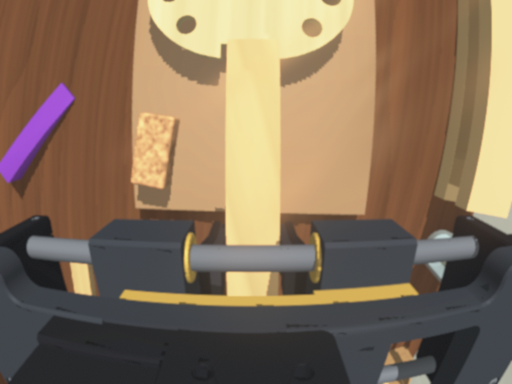

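The wrist view shows the wedge lined up with the board, its tip at (252,40) over the mould's tail at about (250,50). The sanding block is at (153,150), clear to the left. I'll back up 1 cm, come down close to the board and check the alignment there.

```bash
python3 -m creep '[{"travel":[-1,-0.2,0],"rot":[0,0,0.15],"jaw":2},{"travel":[0,0,3],"rot":[0,0,0],"jaw":2},{"travel":[0,0,3],"rot":[0,0,0],"jaw":2},{"travel":[0,0,3],"rot":[0,0,0],"jaw":2},{"travel":[0,0,2],"rot":[0,0,0],"jaw":2},{"travel":[0,0,1.2],"rot":[0,0,0],"jaw":2},{"travel":[0,0,0],"rot":[0,0,0],"jaw":2},{"travel":[0,0,0],"rot":[0,0,0],"jaw":2}]'
python3 - <<'E'
from h import *
s,r=tool(); print(s['eef_pos'],r.as_matrix().round(4))
out=[]
for c in ['wrist','scene']:
    im=arm.get_image(c); out.append(im['frame'])
    for n in ['wedge_tip','tail_edge','foot_left','foot_right','board_end']: print(c,n,world(c,im,n,2))
a=cv2.resize(out[0][0:230,100:420],None,fx=1.25,fy=1.25)
b=cv2.resize(out[1][100:270,230:400],None,fx=2.3,fy=2.3,interpolation=cv2.INTER_CUBIC)
h=max(len(a),len(b)); p=lambda z:cv2.copyMakeBorder(z,0,h-len(z),0,0,0)
cv2.imwrite('pics/d4.png',np.hstack([p(a),p(b)]))
E
```

```text
t: 9.05
eef_pos: [0.6421, -0.0905, 0.0273]
ee_rot: [0.001, 0.662, 0.749, 0.0]
contact_force: [0.4, 0.3, 0.1]
width: 0.0277
grip_force: 40.0
[ 0.64208196 -0.09047687  0.02734202] [[-1.225e-01  9.925e-01  1.400e-03]
 [ 9.925e-01  1.225e-01 -2.000e-04]
 [-4.000e-04  1.400e-03 -1.000e+00]]
wrist wedge_tip [(0.66, [0.6199, 0.0193, 0.0248])]
wrist tail_edge []
wrist foot_left []
wrist foot_right [(0.39, [0.6325, -0.0455, 0.0187])]
wrist board_end [(0.62, [0.5398, -0.0484, 0.0205])]
scene wedge_tip [(0.88, [0.4082, 0.0098, 0.0004]), (0.69, [0.7315, -0.4808, 0.0017])]
scene tail_edge [(0.74, [0.619, 0.0629, 0.028])]
scene foot_left [(0.64, [0.5793, 0.3925, 0.0177]), (0.56, [0.5327, 0.1674, 0.0211])]
scene foot_right [(0.97, [0.6796, 0.1871, 0.0203])]
scene board_end [(0.79, [0.6441, -0.0996, 0.0178])]
```

View pics/d4.png

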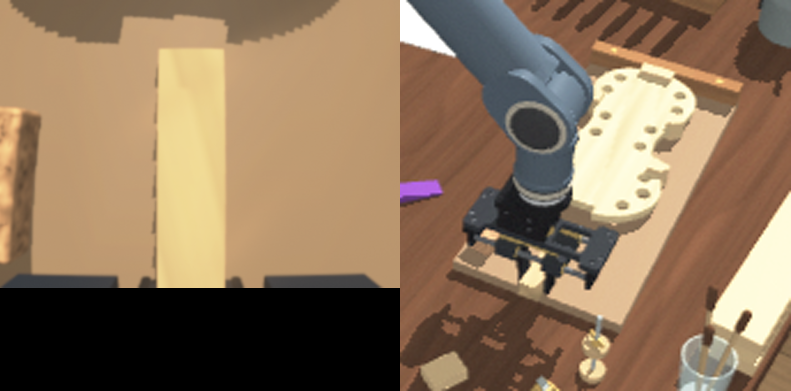

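Run:
```python
from h import *
s,r=tool(); im=arm.get_image('wrist'); K=im['K']; C=np.linalg.inv(im['view'])
T=np.eye(4);T[:3,:3]=r.as_matrix();T[:3,3]=s['eef_pos']; X=np.linalg.inv(T)@C
print(K,X.round(4))
q=[-.001,.653,.757,.002]; r3=R.from_quat([q[1],q[2],q[3],q[0]])
T3=np.eye(4);T3[:3,:3]=r3.as_matrix();T3[:3,3]=[.6428,-.0725,.1497]; C3=T3@X
def pt(C,u,v,z):
    a=np.array([(u-K[0,2])/K[0,0],(v-K[1,2])/K[1,1]]);th=np.linalg.norm(a)
    d=C[:3,:3]@np.r_[a/th*np.sin(th),np.cos(th)]; return C[:3,3]+d*(z-C[2,3])/d[2]
f=cv2.imread('pics/wrist3.png')
# holes: dark blobs in mould
g=cv2.cvtColor(f[:60],cv2.COLOR_BGR2GRAY)
n,_,st,ce=cv2.connectedComponentsWithStats((g<120).astype(np.uint8)); hs=[c for c,x in zip(ce,st) if 100<x[4]<600 and x[2]<30]; print(hs)
P=[pt(C3,*h,.042) for h in hs]; print(np.round(P,4),np.mean(P,0).round(4))
for u,v,z in [(226,41,.15),(278,41,.15),(138,208,.018),(370,212,.018),(135,30,.018),(377,30,.018)]: print(u,v,pt(C3,u,v,z).round(4))
print('tip exp',(np.array([.6428,-.0725,.1497])+.113*r3.as_matrix()[:,0]).round(4))
```

```text
[[297.31863964   0.         252.37955854]
 [  0.         297.31863964 195.53500181]
 [  0.           0.           1.        ]] [[ 5.000e-04 -9.676e-01 -2.523e-01  6.770e-02]
 [ 1.000e+00  4.000e-04  4.000e-04 -1.500e-03]
 [-3.000e-04 -2.523e-01  9.676e-01 -1.624e-01]
 [ 0.000e+00  0.000e+00  0.000e+00  1.000e+00]]
[array([185.81990521,  24.22748815]), array([327.37068966,  53.37931034])]
[[0.5572 0.0775 0.042 ]
 [0.6902 0.0684 0.042 ]] [0.6237 0.073  0.042 ]
226 41 [0.6108 0.036  0.15  ]
278 41 [0.6387 0.0401 0.15  ]
138 208 [ 0.5219 -0.1131  0.018 ]
370 212 [ 0.7734 -0.0805  0.018 ]
135 30 [0.4961 0.0768 0.018 ]
377 30 [0.7458 0.1155 0.018 ]
tip exp [0.6262 0.0393 0.1502]
```

```bash
python3 -m creep '[{"travel":[0,-0.15,0.2],"rot":[0,0,-0.1],"jaw":2},{"travel":[0,0,0.2],"rot":[0,0,0],"jaw":2},{"travel":[0,0,0.1],"rot":[0,0,0],"jaw":2},{"travel":[0,0,0.05],"rot":[0,0,0],"jaw":2},{"travel":[0,0,0],"rot":[0,0,0],"jaw":2},{"travel":[0,0,0],"rot":[0,0,0],"jaw":2}]'; python3 -c "
from h import *
s,r=tool();print(s['contact_force'],s['moment'],s['eef_pos'],r.as_matrix()[:,0])"
```

```text
t: 10.3
eef_pos: [0.6398, -0.0904, 0.0216]
ee_rot: [0.0, 0.658, 0.753, -0.0]
contact_force: [-1.9, -0.3, 5.6]
width: 0.0276
grip_force: 40.0
[-1.92753022 -0.31628929  5.57578075] [0.0014693  0.47491311 0.02545793] [ 0.63979197 -0.0903847   0.02156313] [-1.33303191e-01  9.91075266e-01 -2.75011194e-04]
```

The wedge is flat on the board with a light 5.6 N press. I'll slide it in to just short of contact.

```bash
python3 -m creep '[{"travel":[0.5,0.1,-0.02],"rot":[0,0,0],"jaw":2},{"travel":[0.7,0,0],"rot":[0,0,0],"jaw":2},{"travel":[0.7,0,0],"rot":[0,0,0],"jaw":2},{"travel":[0.7,0,0],"rot":[0,0,0],"jaw":2},{"travel":[0.7,0,0],"rot":[0,0,0],"jaw":2},{"travel":[0.7,0,0],"rot":[0,0,0],"jaw":2},{"travel":[0.7,0,0],"rot":[0,0,0],"jaw":2},{"travel":[0.7,0,0],"rot":[0,0,0],"jaw":2},{"travel":[0.6,0,0],"rot":[0,0,0],"jaw":2},{"travel":[0.3,0,0],"rot":[0,0,0],"jaw":2},{"travel":[0.2,0,0],"rot":[0,0,0],"jaw":2},{"travel":[0.2,0,0],"rot":[0,0,0],"jaw":2}]'
python3 - <<'E'
from h import *
s,r=tool(); print(s['contact_force'],s['moment'],s['eef_pos'],r.as_matrix()[:,0].round(4))
out=[]
for c in ['wrist','scene']:
    im=arm.get_image(c); out.append(im['frame'])
    for n in ['wedge_tip','tail_edge','foot_right','foot_left']: print(c,n,world(c,im,n,2))
cv2.imwrite('pics/base_scene.png',out[1])
a=cv2.resize(out[0][0:230,100:420],None,fx=1.25,fy=1.25)
b=cv2.resize(out[1][120:250,280:400],None,fx=3.2,fy=3.2,interpolation=cv2.INTER_CUBIC)
h=max(len(a),len(b)); p=lambda z:cv2.copyMakeBorder(z,0,h-len(z),0,0,0)
cv2.imwrite('pics/d5.png',np.hstack([p(a),p(b)]))
E
```

```text
t: 11.5
eef_pos: [0.6322, -0.0237, 0.0216]
ee_rot: [0.0, 0.658, 0.753, 0.0]
contact_force: [-0.2, -2.6, 5.0]
width: 0.0278
grip_force: 40.0
[-0.22670466 -2.5532191   4.96909321] [-0.61443892 -0.1534401  -0.04734755] [ 0.63215703 -0.02369307  0.02155905] [-1.334e-01  9.911e-01 -7.000e-04]
wrist wedge_tip []
wrist tail_edge [(0.68, [0.614, 0.0647, 0.0274])]
wrist foot_right []
wrist foot_left []
scene wedge_tip [(0.86, [0.733, -0.478, 0.0013]), (0.78, [0.4101, 0.0121, 0.0002])]
scene tail_edge [(0.83, [0.6206, 0.0617, 0.0251])]
scene foot_right [(0.65, [0.6799, 0.188, 0.0234])]
scene foot_left [(0.61, [0.581, 0.3898, 0.0173]), (0.48, [0.4357, -0.2551, 0.0013])]
```

View pics/d5.png

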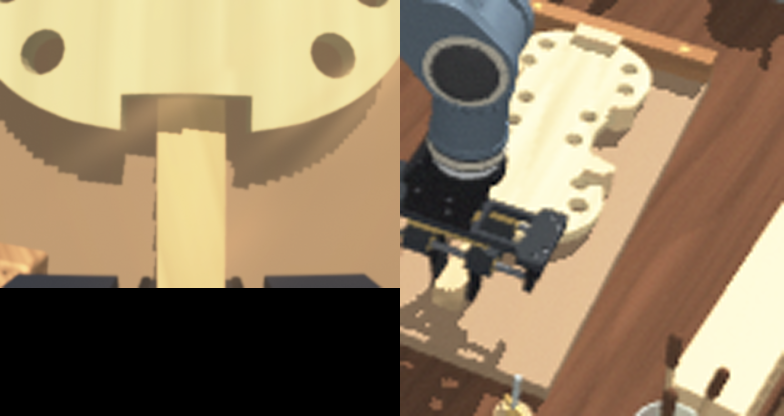

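The wrist view shows the tip in the notch, whose edges are at x=121 and 252 (middle 186). The wedge's middle is at x≈191, so it sits about 2 mm to the right. I'll shift it left and work out the notch's position.

```bash
python3 - <<'E'
from h import *
s,r=tool(); im=arm.get_image('wrist'); K=im['K']; C=np.linalg.inv(im['view'])
def pt(u,v,z):
    a=np.array([(u-K[0,2])/K[0,0],(v-K[1,2])/K[1,1]]);th=np.linalg.norm(a)
    d=C[:3,:3]@np.r_[a/th*np.sin(th),np.cos(th)]; return C[:3,3]+d*(z-C[2,3])/d[2]
M=r.as_matrix()
for u,v in [(121,95),(252,95),(121,130),(252,130)]:
    print(((pt(100+u/1.25,v/1.25,.042)-s['eef_pos'])@M).round(4))
E
python3 -m creep '[{"travel":[0.1,-0.1,0],"rot":[0,0,0],"jaw":2},{"travel":[0.1,-0.1,0],"rot":[0,0,0],"jaw":2},{"travel":[0.2,0,0],"rot":[0,0,0],"jaw":2},{"travel":[0.2,0,0],"rot":[0,0,0],"jaw":2}]'
```

```text
[ 0.0894 -0.0279 -0.0204]
[ 0.0893  0.0219 -0.0204]
[ 0.0757 -0.0279 -0.0204]
[ 0.0756  0.0219 -0.0204]
t: 12.45
eef_pos: [0.6292, -0.0186, 0.0216]
ee_rot: [0.0, 0.658, 0.753, -0.0]
contact_force: [0.9, -2.6, 6.2]
width: 0.0278
grip_force: 40.0
```

```bash
for i in 1; do python3 -m creep '[{"travel":[0.2,0,0],"rot":[0,0,0],"jaw":2},{"travel":[0,0,0],"rot":[0,0,0],"jaw":2}]' | grep -E "eef|contact"; done
python3 -m creep '[{"travel":[0.2,0,0],"rot":[0,0,0],"jaw":2},{"travel":[0,0,0],"rot":[0,0,0],"jaw":2}]' | grep -E "eef|contact"
python3 -m creep '[{"travel":[0.2,0,0],"rot":[0,0,0],"jaw":2},{"travel":[0,0,0],"rot":[0,0,0],"jaw":2}]' | grep -E "eef|contact"
python3 -m creep '[{"travel":[0.2,0,0],"rot":[0,0,0],"jaw":2},{"travel":[0,0,0],"rot":[0,0,0],"jaw":2}]' | grep -E "eef|contact"
python3 -m creep '[{"travel":[0.2,0,0],"rot":[0,0,0],"jaw":2},{"travel":[0,0,0],"rot":[0,0,0],"jaw":2}]' | grep -E "eef|contact"
python3 -m creep '[{"travel":[0.2,0,0],"rot":[0,0,0],"jaw":2},{"travel":[0,0,0],"rot":[0,0,0],"jaw":2}]' | grep -E "eef|contact"
```

```text
eef_pos: [0.6289, -0.0161, 0.0216]
contact_force: [0.4, -2.2, 6.9]
eef_pos: [0.6286, -0.0143, 0.0215]
contact_force: [0.1, -1.0, 6.0]
eef_pos: [0.6283, -0.0123, 0.0216]
contact_force: [0.3, -1.8, 6.9]
eef_pos: [0.6282, -0.0116, 0.0216]
contact_force: [0.6, -3.6, 6.6]
eef_pos: [0.628, -0.0103, 0.0216]
contact_force: [1.1, -5.3, 6.1]
eef_pos: [0.6278, -0.0089, 0.0216]
contact_force: [0.0, -6.4, 6.1]
```

Contact starts at TCP y≈-0.012, which agrees with the picture estimate. I'll push on most of the 26 mm and check.

```bash
python3 -m creep '[{"travel":[0.2,0,0],"rot":[0,0,0],"jaw":2},{"travel":[0.2,0,0],"rot":[0,0,0],"jaw":2},{"travel":[0.2,0,0],"rot":[0,0,0],"jaw":2},{"travel":[0.2,0,0],"rot":[0,0,0],"jaw":2},{"travel":[0.2,0,0],"rot":[0,0,0],"jaw":2},{"travel":[0.2,0,0],"rot":[0,0,0],"jaw":2},{"travel":[0.2,0,0],"rot":[0,0,0],"jaw":2},{"travel":[0.2,0,0],"rot":[0,0,0],"jaw":2},{"travel":[0.2,0,0],"rot":[0,0,0],"jaw":2},{"travel":[0,0,0],"rot":[0,0,0],"jaw":2},{"travel":[0,0,0],"rot":[0,0,0],"jaw":2}]'
python3 - <<'E'
from h import *
s,r=tool(); print(s['contact_force'],s['eef_pos'],r.as_matrix()[:,0].round(4))
out=[]
for c in ['wrist','scene']:
    im=arm.get_image(c); out.append(im['frame'])
    for n in ['tail_edge','foot_right','foot_left','neck_foot']: print(c,n,world(c,im,n,1))
a=cv2.resize(out[0][0:230,100:420],None,fx=1.25,fy=1.25)
b=cv2.resize(out[1][120:250,280:400],None,fx=3.2,fy=3.2,interpolation=cv2.INTER_CUBIC)
h=max(len(a),len(b)); p=lambda z:cv2.copyMakeBorder(z,0,h-len(z),0,0,0)
cv2.imwrite('pics/d6.png',np.hstack([p(a),p(b)]))
E
```

```text
t: 14.75
eef_pos: [0.6254, 0.0089, 0.0216]
ee_rot: [0.001, 0.659, 0.752, -0.001]
contact_force: [1.1, -6.5, 6.3]
width: 0.0279
grip_force: 40.0
[ 1.14976621 -6.46455136  6.27013785] [0.62539813 0.008898   0.02157963] [-0.1317  0.9913 -0.0034]
wrist tail_edge [(0.7, [0.6159, 0.0633, 0.031])]
wrist foot_right []
wrist foot_left []
wrist neck_foot []
scene tail_edge [(0.79, [0.6198, 0.0651, 0.0305])]
scene foot_right [(0.57, [0.6803, 0.19, 0.0228])]
scene foot_left []
scene neck_foot [(0.89, [0.5796, 0.3935, 0.0171])]
```

View pics/d6.png

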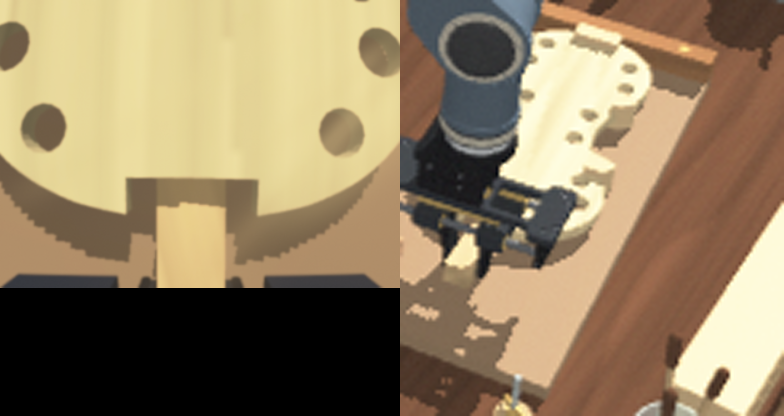

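The wedge is centred: notch middle x≈192, wedge middle 191.5. The neck is still at the stop. A geometric check comes first, then the last few millimetres.

```bash
python3 - <<'E'
from h import *
s,r=tool(); im=arm.get_image('wrist'); K=im['K']; C=np.linalg.inv(im['view'])
def pt(u,v,z):
    a=np.array([(u-K[0,2])/K[0,0],(v-K[1,2])/K[1,1]]);th=np.linalg.norm(a)
    d=C[:3,:3]@np.r_[a/th*np.sin(th),np.cos(th)]; return C[:3,3]+d*(z-C[2,3])/d[2]
p=((pt(100+192/1.25,179/1.25,.0455)-s['eef_pos'])@r.as_matrix()); print(p.round(4),'tail rise mm',4+(113-p[0]*1e3)*24/140-10)
E
python3 -m creep '[{"travel":[0.2,0,0],"rot":[0,0.03,0],"jaw":2},{"travel":[0.2,0,0],"rot":[0,0,0],"jaw":2},{"travel":[0,0,0],"rot":[0,0,0],"jaw":2},{"travel":[0,0,0],"rot":[0,0,0],"jaw":2},{"travel":[0,0,0],"rot":[0,0,0],"jaw":2}]'
python3 - <<'E'
from h import *
s,r=tool(); print(s['contact_force'],s['eef_pos'],r.as_matrix()[:,0].round(4))
im=arm.get_image('top'); print([world('top',im,n,1) for n in ['neck_foot','spacer','sandblock','tail_edge','foot_left']])
E
```

```text
[ 0.0568 -0.0009 -0.0241] tail rise mm 3.6401968101325384
t: 15.8
eef_pos: [0.6249, 0.0127, 0.0216]
ee_rot: [0.0, 0.659, 0.752, -0.0]
contact_force: [1.0, -6.0, 6.1]
width: 0.0276
grip_force: 40.0
[ 1.00196247 -5.96323472  6.10643232] [0.62487539 0.01265568 0.02155923] [-1.317e-01  9.913e-01 -6.000e-04]
[[(0.57, [0.5789, 0.3931, 0.0196])], [(0.7, [0.4369, -0.2481, 0.0014])], [(0.58, [0.6179, 0.0718, 0.0331])], [(0.75, [0.5266, 0.1685, 0.0173])], [(0.57, [0.5265, 0.1711, 0.0163])]]
```

The tail rise is now about 4.3 mm, which puts the feet about 2.9 mm up. The forces are steady, so I'm handing in.

```bash
python3 -m creep '[{"travel":[0,0,0],"rot":[0,0,0],"jaw":2},{"travel":[0,0,0],"rot":[0,0,0],"jaw":2},{"travel":[0,0,0],"rot":[0,0,0],"jaw":2}]' | grep -E "eef|contact" ; python3 -c "
from rig import arm
print(arm.close_job())"
```

```text
eef_pos: [0.6249, 0.0127, 0.0216]
contact_force: [0.2, -6.5, 7.0]
the job is handed in; nothing more can be done
None
```

I handed the job in with the wedge still gripped, flat on the board and centred in the notch. By my estimate the mould's tail edge is up about 4.3 mm, which leaves a gap of about 2.9 mm under each tail-side corner block, and the neck block is still down at the stop; the gap was worked out from the wedge's position, not measured directly.

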